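# Find and mark the high spot of a belt pulley

## Task

Turn the pulley on the runout stand slowly by its crank knob and feel for where its rim pushes the sprung feeler out the furthest - there are two high spots, and you want the higher one. Leave that high spot resting under the feeler, let go of the knob, then press the marker button on the feeler's bracket all the way down and release it, so that the mark lands on the high spot and nowhere else. Work gently, and leave the other things on the bench where they are.

Things in the scene. Friction and masses are not known exactly. Their poses are not given: they have to be found in the camera images.
- pulley (a joint): Angle (rad) of the pulley about its upright spindle; grows counterclockwise from above, turns freely several times either way. Bearing friction about 0.12 N m: it stays where it is left. Start angle random; where the high spots sit relative to the crank differs every time.
- spindle (a point): Centre of the pulley's upper face, on the spindle axis, 65 mm above the bench. y points to the feeler and marker, z up. Pulley: plain metal disc lying flat, 150 mm across, 20 mm thick, round but for two smooth, hardly visible high spots, one about 3 mm high (spread over about 20 degrees either side of its crest), the other about 1.5 mm and narrower, on different sides of the rim.
- crank_grip (a point): Point to grip on the crank knob, 105 mm above the bench: an upright black cylinder 18 mm in diameter on the pulley, 45 mm from the spindle, foot 72 mm and top 124 mm above the bench. It spins freely on its own axis, so a hand of fixed yaw can hold it and carry it round a 45 mm circle. Squeeze it with 40 N at most. Nothing else on the stand is higher than 95 mm.
- feeler_tip (a point): Round nose of the sprung feeler rod, touching the rim 55 mm above the bench; do not handle. It is 75 mm from the spindle on the plain rim, 78 mm on the crest of the higher spot, 76.5 mm on the lower. Spring: 6 N on the plain rim and 6 N more per mm (friction at the nose about 0.2): climbing takes 2 to 6 N more at the knob, fading to nothing at the crest and pushing onwards beyond it.
- marker (a joint): How far (m) the marker button is pressed: 0 is up, 0.006 is fully down. Its spring takes about 2 N to start and 6 N to bottom, and lifts it again when let go.
- marker_top (a point): Centre of the top of the marker button, a grey plastic button 28 mm in diameter on a black collar 44 mm in diameter, on top of the feeler's bracket 142 mm from the spindle along the stand's y axis, its top about 93 mm above the bench. Pressed straight down.
- marker_base: Black collar of the marker button, 44 mm in diameter, 12 mm high, on the feeler bracket; origin under its centre, 71 mm above the bench.
- stand: The grey runout stand that carries all of the above, fixed to the bench; base plate 180 x 270 x 16 mm. Origin on the bench under the spindle axis; y points to the feeler bracket (50 x 50 mm, 71 mm high, centred 140 mm from the spindle), z up.
- solder_reel: Bystander: upright solder reel, 54 mm across, 55 mm high; origin under its centre.
- wire_spool: Bystander: wire spool near the stand, 60 mm across, 26 mm high; origin under its centre.
- multimeter: Bystander: yellow multimeter lying flat, 150 x 80 x 38 mm; origin under its centre.
- pot: Bystander: orange plastic pot, 70 mm across, 75 mm high; origin under its centre.
- screwdriver: Bystander: screwdriver lying beside the stand, 170 mm long, 26 mm thick; origin under its centre, along its x axis.
- pliers: Bystander: pliers lying flat, about 125 mm long, 14 mm high; origin under the joint.
- tape_roll: Bystander: roll of tape lying flat, 90 mm across, 19 mm high; origin under its centre.

How it is judged:
By the outcome, as a careful person would: the job done as asked, in the order asked, and still so for the second after the job is handed in, with the robot touching nothing.
It also fails if it takes over 72 s, if anything falls off the work surface, if the arm or the gripper's body presses on something with over 40 N, if the wrist force passes 120 N, or if a joint passes its speed limit or range.

## Robot

A 6-joint arm with a two-finger parallel gripper is mounted at the origin on the work surface. World frame = base frame: x ahead of the robot, y to its left, z up, the work surface at z = 0. Lengths are in mm, angles in rad, forces in N, time in s.
With the tool pointing down it reaches from about 350 to 975 mm from the base axis. Payload 7.1 kg.
Tool frame: the origin (TCP) lies midway between the tips of the shut fingers; the grasp point (between the pads) lies 19 mm behind it (ctrl.grip_point_offset is the distance from the TCP to the grasp point, in mm); z points along the fingers, y is the line along which they close (so a half turn about z gives the same grasp; the last joint's range is limited). The gripper opens to 88 mm and grips with 3 to 60 N. Pads are 20 mm wide; open, the fingers measure 115 mm over their backs; the gripper's body (75 mm by 178 mm) begins 61 mm behind the grasp point.
Start: joints at [1.114, 0.423, 1.63, -0, 1.089, -0.019], TCP at [264.935, 566.051, 222.675] pointing down, gripper open.
Joint ranges: [-3, 3], [-0.9, 2.11], [0.09, 2.58], [-1.31, 4.45], [0.11, 2.69], [-2.54, 2.54]. Speed limits (rad/s): [2.39, 2.39, 3.01, 3.14, 3.14, 3.14].

## Interface

Orientations are given as a rotation vector (axis times angle).
In Python, from workcell import get_obs, optics, close_job, spotter, ctrl gives the robot as it stands. The module is installed in compiled form; this text tells all that it offers.
- The arm moves only by the tool move_arm, never from a script. Its argument "rows" is a list of rows, each a list of 5 numbers: the shift along the tool's x, y, z in cm, then the turn about the tool's z in degrees, then the opening in per cent of the stroke, from 0 (shut) to 100 (fully open). A call has 1 to 10 rows; each row shifts and turns the commanded pose from where the row before left it, along the tool's axes as they then stand; what a row does not reach is not made up. A row lasts 1/8 s, in which the tool goes at most 62.5 mm and 10.7 degrees, less where a joint would pass 70% of its speed; a pose out of reach is approached as far as the arm can. A call with a gripper value outside its range is refused whole. The fingers move at their own pace and stop on an object; the grip force is fixed at half the most. Time passes only in rows, so rows that do not move let the fingers close. It gives the time, the measured TCP pose, the force, the opening and the grip force at its end, in the units of the state.
- get_obs(): the state, without advancing time (a new reading comes with each control period).
- optics.get_image(name): name is "scene" or "side" or "wrist"; returns the picture (420x560x3 uint8, blue, green, red); there is no depth.
- optics.calibration(name): a dict with "camera_matrix" (3x3 intrinsics, pixels), "xyz" and "orientation" of the camera in the world. Camera axes: x right, y down, z forward; pixel columns grow to the right and rows downward; lengths in mm; the calibration is good to about 2 mm. The wrist camera is an equidistant fisheye: a pixel r from the principal point sees the ray r / f radians off the axis. A picture is of the moment at which its call begins: read the wrist's pose just before it. calibration takes no time and is no camera call; for the wrist camera it gives the pose at the moment of the call.
- close_job(): hands the job in; it is judged then, once.
Trained networks look in the newest picture that a camera, given by its name, has taken for a name from the list of things; names that differ only in an ending like _2 or _b are one class to them, and where a whole thing is asked for, a point or a joint stands for the part that bears it (a point fixed in the world has none). Each returns a list of dicts, best first, with "conf" (0 to 1); they miss things now and then, are a little off and sometimes report something else, mostly with a low value. They report only what shows in the picture. A call takes as long as a camera call.
- spotter.find_in(camera, label): "point" ([column, row] in pixels, amid what is visible of it).
- spotter.regions_of(camera, label): "region" (420x560 bool, what is visible of it) and "point" ([column, row] in pixels, amid what is visible of it).
The state is a dict: "t": time; "qpos": joint angles; "qvel": joint speeds; "joint_torque": joint torques, N m; "ee_pos": TCP position; "orientation": TCP orientation; "ft_force": force on the tool from outside, world axes, zero at the start; "moment": the same for the moment, N m; "width": finger opening in mm; "grasp_force": force on a finger pad.
Only numpy, scipy, OpenCV 4.12 (cv2) and the standard library are available. Lean on these libraries where they do the work, as an engineer would, in place of code of your own. Each camera call takes 0.05 s, during which the arm holds its last target. There are 200 camera calls.

## Working session

There is one attempt and no reset: what is moved stays moved. The work goes in short steps, Python scripts to look and compute and a tool call to move; the robot and the scene stay as the last step left them, time stands still between calls to the robot, and variables do not carry over. Pictures are saved under pics/ and viewed, at most 10 in all, crops included, and the job is handed in when it is done.

Besides the shell and the picture viewer there is one more tool, called after "Request:" as a command line: name --pt "numbers of a row" for each row, then --argument value for the rest. move_arm: Moves the arm, as the interface text tells. Its arguments: {"type":"object","properties":{"rows":{"type":"array","items":{"type":"array","items":{"type":"number"}}}},"required":["rows"]}

```bash
mkdir -p pics
cat > h.py <<'E'
import numpy as np, cv2
from scipy.spatial.transform import Rotation as R
from workcell import get_obs, optics, close_job, spotter, ctrl
def ray(cam,p,cal=None):
    c=cal or optics.calibration(cam);K=np.array(c["camera_matrix"]);o=np.array(c["orientation"])
    M=R.from_rotvec(o).as_matrix() if o.size==3 else o
    u=np.array([(p[0]-K[0,2])/K[0,0],(p[1]-K[1,2])/K[1,1]])
    if cam=="wrist":
        r=np.linalg.norm(u);d=np.array([*(u/max(r,1e-9)*np.sin(r)),np.cos(r)])
    else: d=np.array([*u,1])
    d=M@d;return np.array(c["xyz"],float),d/np.linalg.norm(d)
def atz(cam,p,z,cal=None):
    o,d=ray(cam,p,cal);return o+d*(z-o[2])/d[2]
def tri(rs):
    A=sum(np.eye(3)-np.outer(d,d) for o,d in rs);b=sum((np.eye(3)-np.outer(d,d))@o for o,d in rs)
    return np.linalg.solve(A,b)
E
python3 - <<'E'
from h import *
s=get_obs();print({k:np.round(v,3) for k,v in s.items()})
ims=[]
for c in ["scene","side","wrist"]:
    im=optics.get_image(c);cv2.imwrite(f"pics/{c}0.png",im)
    for l in ["crank_grip","marker_top","marker_base","pulley"]:
        print(c,l,[(np.round(x["point"]),round(x["conf"],2)) for x in spotter.find_in(c,l)[:2]])
    ims.append(im)
cv2.imwrite("pics/all0.png",np.vstack([np.hstack(ims[:2]),np.hstack([ims[2],0*ims[2]])])[:, :] if 0 else cv2.resize(np.vstack([np.hstack(ims[:2]),np.hstack([ims[2],0*ims[2]])]),(800,600)))
E
```

```text
{'t': np.float64(0.0), 'qpos': array([ 1.114,  0.424,  1.631,  0.   ,  1.089, -0.019]), 'qvel': array([-0.001, -0.001, -0.   , -0.   , -0.   , -0.002]), 'joint_torque': array([ 1.0000e-03, -5.4464e+01, -2.7367e+01,  6.4000e-02,  2.3000e-02,
       -0.0000e+00]), 'ee_pos': array([264.696, 565.555, 221.918]), 'orientation': array([-6.820e-01, -3.066e+00,  2.000e-03]), 'ft_force': array([-0.034, -0.753,  0.316]), 'moment': array([ 0.021, -0.012,  0.036]), 'grasp_force': np.float64(0.0), 'width': np.float64(87.681)}
scene crank_grip [(array([399., 200.]), 0.17)]
scene marker_top [(array([273., 208.]), 0.41)]
scene marker_base [(array([277., 209.]), 0.7)]
scene pulley [(array([224., 213.]), 0.62)]
side crank_grip [(array([302., 243.]), 0.68), (array([202., 180.]), 0.25)]
side marker_top []
side marker_base [(array([298., 223.]), 0.66), (array([317., 262.]), 0.19)]
side pulley []
wrist crank_grip []
wrist marker_top []
wrist marker_base []
wrist pulley []
```

View pics/all0.png

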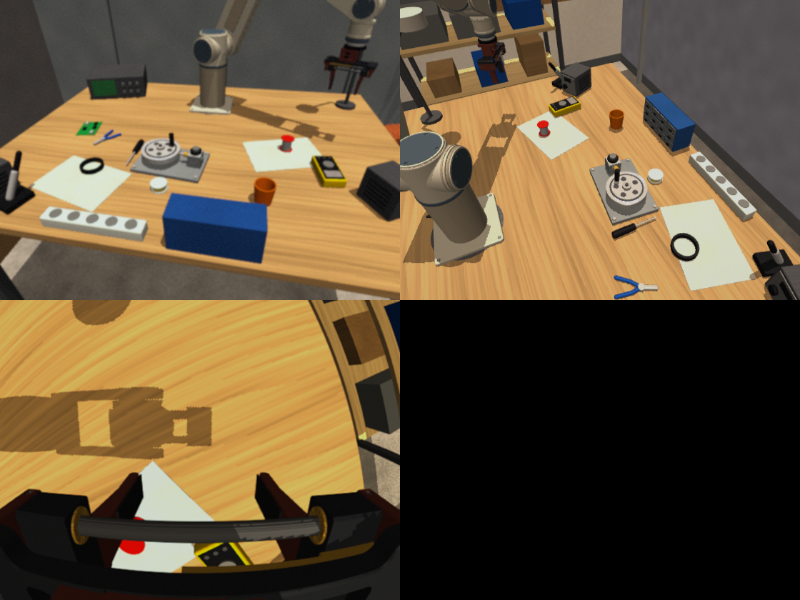

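The scene view shows the stand, with the knob near (239,196) and the marker near (273,210). In the side view the knob is near (303,243) and the marker near (298,222). Next I'll triangulate both.

Run:
```python
from h import *
a=cv2.imread("pics/scene0.png")[170:270,170:310];b=cv2.imread("pics/side0.png")[200:310,260:370]
cv2.imwrite("pics/c0.png",np.hstack([cv2.resize(a,(400*1,286)),cv2.resize(b,(286,286))]) if 0 else np.hstack([cv2.resize(a,None,fx=3,fy=3),cv2.copyMakeBorder(cv2.resize(b,(330,300)),0,0,0,0,0)]))
print("marker",tri([ray("scene",(273,208)),ray("side",(298,221))]),atz("scene",(273,208),93),atz("side",(298,221),93))
print("knob",tri([ray("scene",(239,196)),ray("side",(303,243))]),atz("scene",(239,196),105),atz("side",(303,243),105))
for c in("scene","side"):
  K=optics.calibration(c);print(c,np.round(K["xyz"]),np.array(K["camera_matrix"])[0,0])
```

```text
marker [573.66728893  17.16738295  84.07280789] [583.86446349  21.51906719  93.        ] [570.5343772    6.72735457  93.        ]
knob [546.77644245 -77.87924829  98.63076341] [559.8839638  -76.48430921 105.        ] [543.1412105  -79.41314263 105.        ]
scene [1397.  198.  652.] 382.985327508031
side [ 225. -679.  898.] 403.42952721684793
```

View pics/c0.png

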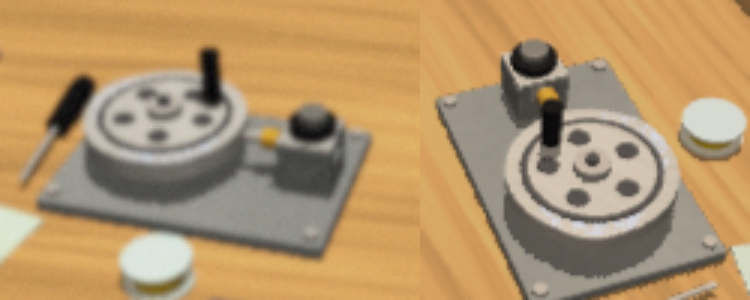

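```bash
cat >> h.py <<'E'
def shift(target,s=None):
    s=s or get_obs();M=R.from_rotvec(s["orientation"]).as_matrix()
    return M.T@(np.array(target)-s["ee_pos"])/10
E
python3 - <<'E'
from h import *
sp=tri([ray("scene",(225,204)),ray("side",(317.3,258.7))])
kt=tri([ray("scene",(239.3,186.7)),ray("side",(304,238.5))])
kf=tri([ray("scene",(240.7,202.7)),ray("side",(303.3,254))])
mk=tri([ray("scene",(274.3,208)),ray("side",(297.3,219))])
print(sp,kt,kf,mk,np.degrees(np.arctan2(*(mk-sp)[[1,0]])),np.linalg.norm((mk-sp)[:2]))
M=R.from_rotvec(get_obs()["orientation"]).as_matrix();print(M.round(3))
c=optics.calibration("wrist");print(np.array(c["xyz"])-get_obs()["ee_pos"], R.from_rotvec(c["orientation"]).as_matrix().round(2) if np.size(c["orientation"])==3 else c["orientation"])
print("to above knob",shift([540,-60,240]))
E
```

```text
[ 564.01308354 -118.77813659   76.23983097] [544.1271489  -79.83753876 123.76516075] [540.59777682 -82.59487963  68.35713821] [574.70902203  21.9144795   86.07254138] 85.65253960719154 141.09860141941024
[[-0.906  0.424 -0.   ]
 [ 0.424  0.906  0.   ]
 [ 0.     0.    -1.   ]]
[-65.45701546  29.96008895 162.42288473] [[ 0.42  0.87  0.24]
 [ 0.91 -0.41 -0.11]
 [ 0.    0.27 -0.96]]
to above knob [-51.45391327 -45.04107596  -1.73322913]
```

Request:
move_arm --pt "0 0 0 -8.4 100" --pt "0 0 0 -8.4 100" --pt "0 0 0 -8.3 100" --pt "-2.4 -5.5 -0.2 0 60" --pt "-2.4 -5.5 -0.2 0 60" --pt "-2.4 -5.5 -0.2 0 60" --pt "-2.4 -5.5 -0.2 0 60" --pt "-2.4 -5.5 -0.2 0 60" --pt "-2.4 -5.5 -0.2 0 60" --pt "-2.4 -5.5 -0.2 0 60"

```text
t: 2.0
ee_pos: [433.7, 179.4, 237.1]
orientation: [-0.001, 3.141, 0.001]
ft_force: [0.8, -0.0, -0.5]
width: 52.9
grasp_force: 0.0
```

Request:
move_arm --pt "-2.4 -5.5 0 0 60" --pt "-2.4 -5.5 0 0 60" --pt "-2.4 -5.5 0 0 60" --pt "-2.4 -5.5 0 0 60" --pt "0 0 0 0 60" --pt "0 0 0 0 60" --pt "0 0 0 0 60"

```text
t: 2.88
ee_pos: [528.5, -37.6, 236.6]
orientation: [0.003, -3.141, -0.0]
ft_force: [0.8, 0.3, 0.3]
width: 52.7
grasp_force: 0.0
```

Run:
```python
from h import *
s=get_obs();c=optics.calibration("wrist");im=optics.get_image("wrist");cv2.imwrite("pics/w1.png",im)
import pickle;pickle.dump((s,c),open("w1.pkl","wb"))
print(s["t"],s["ee_pos"],s["orientation"],s["width"],s["ft_force"])
print(R.from_rotvec(s["orientation"]).as_matrix().round(3))
for l in ["crank_grip","marker_top","marker_base","pulley","spindle"]:
    print(l,[(np.round(x["point"]),round(x["conf"],2)) for x in spotter.find_in("wrist",l)[:2]])
```

```text
2.875 [528.53451053 -37.62029142 236.64142266] [ 2.89239356e-03 -3.14114368e+00 -4.06389452e-04] 52.73136132050611 [0.75994822 0.26084249 0.33015912]
[[-1.    -0.002 -0.   ]
 [-0.002  1.     0.   ]
 [ 0.     0.    -1.   ]]
crank_grip [(array([235., 214.]), 0.59)]
marker_top [(array([334., 235.]), 0.6)]
marker_base [(array([331., 232.]), 0.76)]
pulley [(array([203., 211.]), 0.68)]
spindle [(array([244., 208.]), 0.61)]
```

View pics/w1.png

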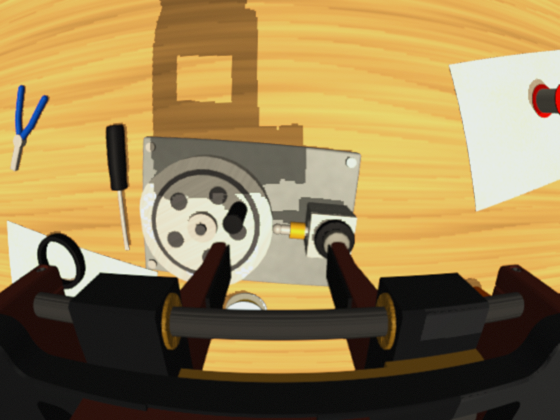

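The wrist view shows the hub at (201,229), the knob leaning from foot (231,224) to top (239,211), the feeler nose at (277,228) and the marker top at (335,237).

Run:
```python
from h import *
import pickle;s,c=pickle.load(open("w1.pkl","rb"))
w=lambda p:ray("wrist",p,c)
for n,p,a,b in [("hub",(201,229),(225,204),(317.3,258.7)),("knobtop",(239,211),(239.3,186.7),(304,238.5)),("mark",(335,237),(274.3,208),(297.3,219))]:
    print(n,tri([w(p),ray("scene",a),ray("side",b)]).round(1),tri([w(p),ray("side",b)]).round(1))
for n,p,z in [("hub",(201,229),72),("knobtop",(239,211),124),("foot",(231,224),72),("mark",(335,237),93),("nose",(277,228),55),("discface",(206,219),65)]:
    print(n,atz("wrist",p,z,c).round(1))
# rim circle: try fit disc
im=cv2.imread("pics/w1.png");g=cv2.cvtColor(im,cv2.COLOR_BGR2GRAY)
cv2.imwrite("pics/w1c.png",cv2.resize(im[140:300,130:370],None,fx=3.3,fy=3.3,interpolation=cv2.INTER_CUBIC))
```

```text
hub [ 564.4 -119.5   77. ] [ 564.9 -120.9   76.8]
knobtop [539.6 -77.9 120.8] [541.1 -75.4 115.7]
mark [572.9  21.2  85.2] [572.7  20.1  86. ]
hub [ 566.9 -122.1   72. ]
knobtop [532.2 -73.3 124. ]
foot [560.9 -88.8  72. ]
mark [567.8  18.8  93. ]
nose [570.8 -40.   55. ]
discface [ 557.6 -117.5   65. ]
```

View pics/w1c.png

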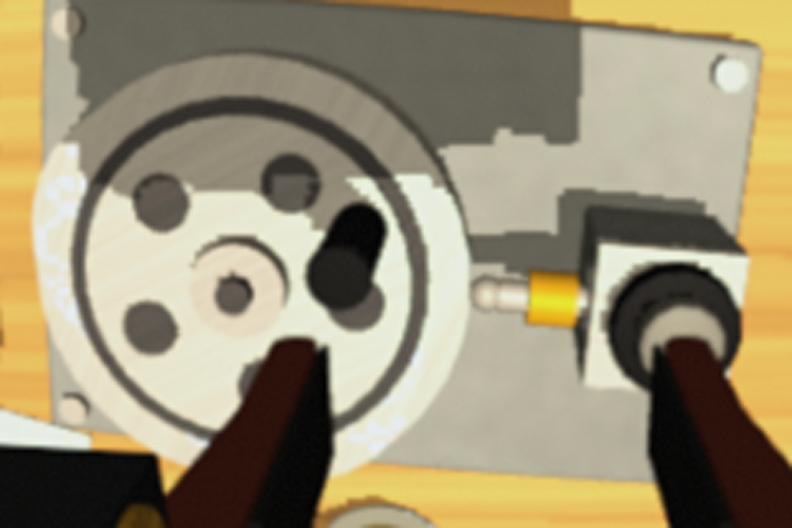

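Run:
```python
from h import *
import pickle;s,c=pickle.load(open("w1.pkl","rb"))
w=lambda p:ray("wrist",p,c)
for n,p,a,b in [("hub",(200.9,229.1),(225,204),(317.3,258.7)),("knobtop",(233.3,224.2),(239.3,186.7),(304,238.5)),("mark",(337.5,241.5),(274.3,208),(297.3,219))]:
    print(n,tri([w(p),ray("scene",a),ray("side",b)]).round(1),tri([w(p),ray("side",b)]).round(1))
P=lambda x,y:(130+x/3.3,140+y/3.3)
for n,p,z in [("hub",P(234,294),79),("knobtop",P(341,278),124),("mark",P(685,335),93),("collar",P(675,328),83),("nose",P(483,294),55)]:
    print(n,atz("wrist",p,z,c).round(1))
# circle fits at z=65
from scipy.optimize import least_squares
for pts in ([(35,240),(250,52),(470,250),(120,90),(380,110),(70,370),(400,430),(345,478),(440,180)],[(75,262),(240,100),(427,265),(130,145),(350,140),(110,370),(400,350),(390,190)]):
    X=np.array([atz("wrist",P(*p),65,c)[:2] for p in pts])
    r=least_squares(lambda q:np.hypot(*(X-q[:2]).T)-q[2],[565,-120,75]);print(r.x.round(1),r.fun.round(1))
```

```text
hub [ 564.4 -119.6   77. ] [ 564.9 -120.9   76.9]
knobtop [544.4 -79.4 123.7] [545.5 -79.2 121.2]
mark [575.   22.4  86.2] [576.8  23.8  82.1]
hub [ 564.6 -120.5   79. ]
knobtop [544.5 -78.8 124. ]
mark [572.7  21.8  93. ]
collar [574.1  20.4  83. ]
nose [572.1 -40.7  55. ]
[ 565.7 -120.6   75.9] [-0.   1.3  0.8  0.3 -1.  -1.2 -2.2  2.8 -0.9]
[ 564.6 -120.9   60. ] [-0.1  0.6  2.3 -1.4  0.6  1.1 -2.2 -0.8]
```

Request:
move_arm --pt "-1.62 -4.14 0 0 60" --pt "0 0 4 0 60" --pt "0 0 4 0 60" --pt "0 0 3.5 0 60" --pt "0 0 2 0 60" --pt "0 0 1.2 0 60" --pt "0 0 0 0 60" --pt "0 0 0 0 60"

```text
t: 4.18
ee_pos: [546.0, -80.3, 90.5]
orientation: [-0.001, 3.14, -0.0]
ft_force: [-0.3, -0.8, 0.4]
width: 52.6
grasp_force: 0.0
```

Request:
move_arm --pt "0 0 0 0 10" --pt "0 0 0 0 10" --pt "0 0 0 0 10" --pt "0 0 0 0 10"

```text
t: 4.68
ee_pos: [545.2, -79.5, 89.9]
orientation: [-0.001, -3.141, -0.002]
ft_force: [-1.7, 5.3, 4.9]
width: 17.1
grasp_force: 30.0
```

Run:
```python
import numpy as np
th=np.radians(115.9+np.arange(0,361,4));p=np.round(4.5*np.c_[-np.cos(th),np.sin(th)],2);d=np.diff(p,axis=0)
for i in range(0,90,2): print(i*4+8,[[round(float(a),2),round(float(b),2),0,0,10] for a,b in d[i:i+2]])
```

```text
8 [[0.27, -0.15, 0, 0, 10], [0.27, -0.16, 0, 0, 10]]
16 [[0.25, -0.19, 0, 0, 10], [0.25, -0.2, 0, 0, 10]]
24 [[0.22, -0.22, 0, 0, 10], [0.21, -0.23, 0, 0, 10]]
32 [[0.2, -0.25, 0, 0, 10], [0.17, -0.26, 0, 0, 10]]
40 [[0.16, -0.27, 0, 0, 10], [0.14, -0.28, 0, 0, 10]]
48 [[0.12, -0.29, 0, 0, 10], [0.09, -0.3, 0, 0, 10]]
56 [[0.08, -0.31, 0, 0, 10], [0.06, -0.31, 0, 0, 10]]
64 [[0.03, -0.31, 0, 0, 10], [0.01, -0.31, 0, 0, 10]]
72 [[-0.01, -0.32, 0, 0, 10], [-0.03, -0.31, 0, 0, 10]]
80 [[-0.06, -0.31, 0, 0, 10], [-0.07, -0.3, 0, 0, 10]]
88 [[-0.1, -0.3, 0, 0, 10], [-0.12, -0.29, 0, 0, 10]]
96 [[-0.13, -0.29, 0, 0, 10], [-0.16, -0.27, 0, 0, 10]]
104 [[-0.17, -0.26, 0, 0, 10], [-0.2, -0.25, 0, 0, 10]]
112 [[-0.21, -0.23, 0, 0, 10], [-0.22, -0.22, 0, 0, 10]]
120 [[-0.24, -0.2, 0, 0, 10], [-0.26, -0.19, 0, 0, 10]]
128 [[-0.26, -0.16, 0, 0, 10], [-0.28, -0.15, 0, 0, 10]]
136 [[-0.29, -0.13, 0, 0, 10], [-0.29, -0.11, 0, 0, 10]]
144 [[-0.3, -0.08, 0, 0, 10], [-0.31, -0.07, 0, 0, 10]]
152 [[-0.31, -0.04, 0, 0, 10], [-0.32, -0.03, 0, 0, 10]]
160 [[-0.31, 0.0, 0, 0, 10], [-0.31, 0.02, 0, 0, 10]]
1
[... 634 characters left out ...]
.31, 0, 0, 10]]
264 [[0.07, 0.3, 0, 0, 10], [0.1, 0.3, 0, 0, 10]]
272 [[0.12, 0.29, 0, 0, 10], [0.13, 0.29, 0, 0, 10]]
280 [[0.16, 0.27, 0, 0, 10], [0.17, 0.26, 0, 0, 10]]
288 [[0.2, 0.25, 0, 0, 10], [0.21, 0.23, 0, 0, 10]]
296 [[0.22, 0.22, 0, 0, 10], [0.24, 0.2, 0, 0, 10]]
304 [[0.26, 0.19, 0, 0, 10], [0.26, 0.16, 0, 0, 10]]
312 [[0.28, 0.15, 0, 0, 10], [0.29, 0.13, 0, 0, 10]]
320 [[0.29, 0.11, 0, 0, 10], [0.3, 0.08, 0, 0, 10]]
328 [[0.31, 0.07, 0, 0, 10], [0.31, 0.04, 0, 0, 10]]
336 [[0.32, 0.03, 0, 0, 10], [0.31, 0.0, 0, 0, 10]]
344 [[0.31, -0.02, 0, 0, 10], [0.31, -0.05, 0, 0, 10]]
352 [[0.31, -0.06, 0, 0, 10], [0.3, -0.09, 0, 0, 10]]
360 [[0.3, -0.1, 0, 0, 10], [0.29, -0.13, 0, 0, 10]]
```

Request:
move_arm --pt "0.27 -0.15 0 0 10" --pt "0.27 -0.16 0 0 10"

```text
t: 4.92
ee_pos: [540.4, -82.2, 89.9]
orientation: [0.0, 3.141, 0.003]
ft_force: [1.3, 7.5, 1.7]
width: 17.5
grasp_force: 30.0
```

Request:
move_arm --pt "0.25 -0.19 0 0 10" --pt "0.25 -0.2 0 0 10"

```text
t: 5.18
ee_pos: [535.2, -86.2, 89.9]
orientation: [0.0, 3.141, 0.002]
ft_force: [0.7, 6.4, 2.8]
width: 17.5
grasp_force: 30.0
```

Request:
move_arm --pt "0.22 -0.22 0 0 10" --pt "0.21 -0.23 0 0 10"

```text
t: 5.42
ee_pos: [530.7, -90.8, 89.9]
orientation: [0.0, 3.141, 0.002]
ft_force: [0.9, 6.3, 2.1]
width: 17.4
grasp_force: 30.0
```

Request:
move_arm --pt "0.2 -0.25 0 0 10" --pt "0.17 -0.26 0 0 10"

```text
t: 5.68
ee_pos: [526.9, -96.0, 89.9]
orientation: [0.0, 3.142, 0.002]
ft_force: [-0.2, 6.1, 2.8]
width: 17.7
grasp_force: 30.0
```

Request:
move_arm --pt "0.16 -0.27 0 0 10" --pt "0.14 -0.28 0 0 10"

```text
t: 5.92
ee_pos: [523.9, -101.6, 89.9]
orientation: [0.0, 3.141, 0.002]
ft_force: [-0.1, 4.9, 3.1]
width: 17.6
grasp_force: 30.0
```

Request:
move_arm --pt "0.12 -0.29 0 0 10" --pt "0.09 -0.3 0 0 10"

```text
t: 6.18
ee_pos: [521.8, -107.3, 89.9]
orientation: [-0.001, -3.142, -0.002]
ft_force: [1.0, 7.4, 2.4]
width: 17.2
grasp_force: 30.0
```

Request:
move_arm --pt "0.08 -0.31 0 0 10" --pt "0.06 -0.31 0 0 10"

```text
t: 6.42
ee_pos: [520.6, -113.1, 89.9]
orientation: [0.001, 3.141, 0.003]
ft_force: [0.7, 9.9, 1.4]
width: 17.4
grasp_force: 30.0
```

Request:
move_arm --pt "0.03 -0.31 0 0 10" --pt "0.01 -0.31 0 0 10"

```text
t: 6.68
ee_pos: [520.1, -119.3, 89.9]
orientation: [-0.001, -3.142, -0.003]
ft_force: [-0.2, 8.3, 3.0]
width: 17.6
grasp_force: 30.0
```

Request:
move_arm --pt "-0.01 -0.32 0 0 10" --pt "-0.03 -0.31 0 0 10"

```text
t: 6.92
ee_pos: [520.5, -126.0, 89.9]
orientation: [-0.0, -3.142, -0.002]
ft_force: [0.2, 5.9, 2.4]
width: 17.4
grasp_force: 30.0
```

Request:
move_arm --pt "-0.06 -0.31 0 0 10" --pt "-0.07 -0.3 0 0 10"

```text
t: 7.18
ee_pos: [521.9, -132.7, 89.9]
orientation: [-0.0, 3.141, 0.001]
ft_force: [0.8, 6.2, 2.9]
width: 17.7
grasp_force: 30.0
```

Request:
move_arm --pt "-0.1 -0.3 0 0 10" --pt "-0.12 -0.29 0 0 10"

```text
t: 7.42
ee_pos: [524.2, -138.6, 89.9]
orientation: [0.0, 3.141, 0.001]
ft_force: [1.2, 5.6, 2.9]
width: 17.7
grasp_force: 30.0
```

Request:
move_arm --pt "-0.13 -0.29 0 0 10" --pt "-0.16 -0.27 0 0 10"

```text
t: 7.68
ee_pos: [527.2, -144.2, 89.9]
orientation: [0.0, 3.141, 0.001]
ft_force: [1.5, 7.0, 2.9]
width: 17.4
grasp_force: 30.0
```

Request:
move_arm --pt "-0.17 -0.26 0 0 10" --pt "-0.2 -0.25 0 0 10"

```text
t: 7.92
ee_pos: [530.8, -149.1, 89.9]
orientation: [0.0, 3.141, 0.002]
ft_force: [1.1, 7.6, 3.4]
width: 17.3
grasp_force: 30.0
```

Request:
move_arm --pt "-0.21 -0.23 0 0 10" --pt "-0.22 -0.22 0 0 10"

```text
t: 8.18
ee_pos: [535.0, -153.4, 89.8]
orientation: [-0.0, -3.142, -0.002]
ft_force: [-0.3, 8.4, 3.1]
width: 17.4
grasp_force: 30.0
```

Request:
move_arm --pt "-0.24 -0.2 0 0 10" --pt "-0.26 -0.19 0 0 10"

```text
t: 8.43
ee_pos: [539.7, -157.1, 89.8]
orientation: [-0.0, -3.141, -0.003]
ft_force: [-0.3, 7.2, 5.0]
width: 17.7
grasp_force: 30.0
```

Request:
move_arm --pt "-0.26 -0.16 0 0 10" --pt "-0.28 -0.15 0 0 10"

```text
t: 8.68
ee_pos: [544.9, -160.1, 89.8]
orientation: [-0.0, -3.14, -0.003]
ft_force: [-0.9, 8.4, 6.0]
width: 17.4
grasp_force: 30.0
```

Request:
move_arm --pt "-0.29 -0.13 0 0 10" --pt "-0.29 -0.11 0 0 10"

```text
t: 8.93
ee_pos: [550.4, -162.4, 89.8]
orientation: [-0.0, -3.14, -0.003]
ft_force: [-2.8, 7.9, 6.6]
width: 17.3
grasp_force: 30.0
```

Request:
move_arm --pt "-0.3 -0.08 0 0 10" --pt "-0.31 -0.07 0 0 10"

```text
t: 9.18
ee_pos: [556.2, -164.0, 89.8]
orientation: [-0.0, -3.139, -0.003]
ft_force: [-3.5, 7.8, 7.6]
width: 17.3
grasp_force: 30.0
```

Request:
move_arm --pt "-0.31 -0.04 0 0 10" --pt "-0.32 -0.03 0 0 10"

```text
t: 9.43
ee_pos: [562.2, -164.8, 89.8]
orientation: [0.0, -3.139, -0.003]
ft_force: [-3.7, 7.5, 8.5]
width: 17.5
grasp_force: 30.0
```

Request:
move_arm --pt "-0.31 0.0 0 0 10" --pt "-0.31 0.02 0 0 10"

```text
t: 9.68
ee_pos: [568.2, -164.8, 89.8]
orientation: [0.0, -3.138, -0.002]
ft_force: [-4.5, 6.0, 7.9]
width: 17.4
grasp_force: 30.0
```

Request:
move_arm --pt "-0.31 0.05 0 0 10" --pt "-0.31 0.06 0 0 10"

```text
t: 9.93
ee_pos: [574.3, -163.9, 89.8]
orientation: [0.0, -3.138, -0.002]
ft_force: [-5.4, 4.2, 8.6]
width: 17.5
grasp_force: 30.0
```

Request:
move_arm --pt "-0.3 0.09 0 0 10" --pt "-0.3 0.1 0 0 10"

```text
t: 10.18
ee_pos: [580.2, -162.3, 89.8]
orientation: [0.001, -3.138, -0.001]
ft_force: [-6.9, 3.5, 8.5]
width: 17.7
grasp_force: 30.0
```

Request:
move_arm --pt "-0.29 0.13 0 0 10" --pt "-0.27 0.15 0 0 10"

```text
t: 10.42
ee_pos: [585.6, -159.9, 89.8]
orientation: [0.001, -3.138, -0.0]
ft_force: [-9.2, -1.4, 9.5]
width: 17.2
grasp_force: 30.0
```

Request:
move_arm --pt "-0.27 0.16 0 0 10" --pt "-0.25 0.19 0 0 10"

```text
t: 10.68
ee_pos: [589.7, -157.5, 89.8]
orientation: [0.002, -3.136, 0.002]
ft_force: [-11.3, -6.3, 10.6]
width: 17.5
grasp_force: 30.0
```

Request:
move_arm --pt "-0.25 0.2 0 0 10" --pt "-0.22 0.22 0 0 10"

```text
t: 10.92
ee_pos: [594.2, -154.2, 89.7]
orientation: [0.002, -3.135, 0.004]
ft_force: [-13.0, -9.0, 10.0]
width: 17.3
grasp_force: 30.0
```

Request:
move_arm --pt "-0.21 0.23 0 0 10" --pt "-0.2 0.25 0 0 10"

```text
t: 11.18
ee_pos: [598.9, -149.6, 89.8]
orientation: [0.002, -3.137, 0.004]
ft_force: [-9.0, -8.9, 8.0]
width: 17.4
grasp_force: 30.0
```

Request:
move_arm --pt "-0.17 0.26 0 0 10" --pt "-0.16 0.27 0 0 10"

```text
t: 11.42
ee_pos: [603.2, -143.9, 89.8]
orientation: [0.001, -3.139, 0.003]
ft_force: [-7.3, -5.7, 6.7]
width: 17.4
grasp_force: 30.0
```

Request:
move_arm --pt "-0.14 0.28 0 0 10" --pt "-0.12 0.29 0 0 10"

```text
t: 11.68
ee_pos: [606.5, -137.5, 89.8]
orientation: [0.0, -3.14, 0.002]
ft_force: [-2.8, -2.4, 4.8]
width: 17.8
grasp_force: 30.0
```

Request:
move_arm --pt "-0.09 0.3 0 0 10" --pt "-0.08 0.31 0 0 10"

```text
t: 11.92
ee_pos: [608.8, -130.8, 89.8]
orientation: [0.001, -3.141, 0.002]
ft_force: [-3.5, -3.9, 5.0]
width: 17.0
grasp_force: 30.0
```

Request:
move_arm --pt "-0.06 0.31 0 0 10" --pt "-0.03 0.31 0 0 10"

```text
t: 12.18
ee_pos: [610.0, -124.7, 89.9]
orientation: [-0.001, 3.142, -0.002]
ft_force: [-3.5, -5.3, 4.3]
width: 17.4
grasp_force: 30.0
```

Request:
move_arm --pt "-0.01 0.31 0 0 10" --pt "0.01 0.32 0 0 10"

```text
t: 12.42
ee_pos: [610.2, -118.5, 89.9]
orientation: [-0.001, 3.141, -0.002]
ft_force: [-1.5, -6.2, 3.8]
width: 17.2
grasp_force: 30.0
```

Request:
move_arm --pt "0.03 0.31 0 0 10" --pt "0.06 0.31 0 0 10"

```text
t: 12.68
ee_pos: [609.6, -112.3, 89.9]
orientation: [-0.001, 3.14, -0.003]
ft_force: [-1.8, -5.3, 2.4]
width: 17.5
grasp_force: 30.0
```

Request:
move_arm --pt "0.07 0.3 0 0 10" --pt "0.1 0.3 0 0 10"

```text
t: 12.92
ee_pos: [608.2, -106.3, 89.9]
orientation: [-0.001, 3.14, -0.003]
ft_force: [-0.4, -5.2, 1.4]
width: 17.8
grasp_force: 30.0
```

Request:
move_arm --pt "0.12 0.29 0 0 10" --pt "0.13 0.29 0 0 10"

```text
t: 13.18
ee_pos: [605.9, -100.5, 89.9]
orientation: [-0.001, 3.139, -0.003]
ft_force: [1.0, -5.9, 1.5]
width: 17.8
grasp_force: 30.0
```

Request:
move_arm --pt "0.16 0.27 0 0 10" --pt "0.17 0.26 0 0 10"

```text
t: 13.42
ee_pos: [602.9, -95.2, 89.9]
orientation: [-0.001, 3.139, -0.002]
ft_force: [1.3, -5.4, 0.1]
width: 17.5
grasp_force: 30.0
```

Request:
move_arm --pt "0.2 0.25 0 0 10" --pt "0.21 0.23 0 0 10"

```text
t: 13.68
ee_pos: [599.2, -90.2, 89.9]
orientation: [-0.001, 3.138, -0.002]
ft_force: [2.6, -4.5, -1.0]
width: 17.8
grasp_force: 30.0
```

Request:
move_arm --pt "0.22 0.22 0 0 10" --pt "0.24 0.2 0 0 10"

```text
t: 13.92
ee_pos: [594.9, -85.9, 90.0]
orientation: [-0.001, 3.137, -0.002]
ft_force: [4.8, -3.5, -0.9]
width: 17.1
grasp_force: 30.0
```

Request:
move_arm --pt "0.26 0.19 0 0 10" --pt "0.26 0.16 0 0 10"

```text
t: 14.18
ee_pos: [589.9, -82.1, 90.0]
orientation: [-0.001, 3.137, -0.001]
ft_force: [4.3, -1.5, -2.2]
width: 17.0
grasp_force: 30.0
```

Request:
move_arm --pt "0.28 0.15 0 0 10" --pt "0.29 0.13 0 0 10"

```text
t: 14.42
ee_pos: [584.3, -79.1, 89.9]
orientation: [-0.0, 3.137, -0.001]
ft_force: [6.0, 0.0, -3.8]
width: 17.6
grasp_force: 30.0
```

Request:
move_arm --pt "0.29 0.11 0 0 10" --pt "0.3 0.08 0 0 10"

```text
t: 14.68
ee_pos: [578.6, -76.8, 90.0]
orientation: [-0.0, 3.136, 0.0]
ft_force: [6.2, 1.8, -2.8]
width: 17.7
grasp_force: 30.0
```

Request:
move_arm --pt "0.31 0.07 0 0 10" --pt "0.31 0.04 0 0 10"

```text
t: 14.92
ee_pos: [572.3, -75.4, 90.0]
orientation: [0.0, 3.136, 0.001]
ft_force: [5.3, 2.7, -2.7]
width: 17.3
grasp_force: 30.0
```

Request:
move_arm --pt "0.32 0.03 0 0 10" --pt "0.31 0.0 0 0 10"

```text
t: 15.18
ee_pos: [565.8, -74.8, 90.0]
orientation: [0.0, 3.137, 0.001]
ft_force: [4.8, 5.1, -1.3]
width: 17.3
grasp_force: 30.0
```

Request:
move_arm --pt "0.31 -0.02 0 0 10" --pt "0.31 -0.05 0 0 10"

```text
t: 15.42
ee_pos: [559.3, -75.2, 89.9]
orientation: [0.0, 3.138, 0.002]
ft_force: [4.1, 7.0, 0.2]
width: 17.3
grasp_force: 30.0
```

Request:
move_arm --pt "0.31 -0.06 0 0 10" --pt "0.3 -0.09 0 0 10"

```text
t: 15.68
ee_pos: [552.9, -76.6, 89.9]
orientation: [0.0, 3.138, 0.003]
ft_force: [3.2, 7.4, 1.2]
width: 17.7
grasp_force: 30.0
```

Request:
move_arm --pt "0.3 -0.1 0 0 10" --pt "0.29 -0.13 0 0 10"

```text
t: 15.92
ee_pos: [546.6, -78.8, 89.9]
orientation: [0.0, 3.139, 0.003]
ft_force: [2.3, 7.1, 2.2]
width: 17.4
grasp_force: 30.0
```

Run:
```python
import numpy as np
def path(a):
    th=np.radians(a);p=np.round(4.5*np.c_[-np.cos(th),np.sin(th)],2);return [[round(float(x),2),round(float(y),2),0,0,10] for x,y in np.diff(p,axis=0)]
a=np.r_[np.linspace(115.9,-6,21)];print(path(a)[:10]);print(path(a)[10:])
print("cw");r=path(np.arange(-6,-79,-3))
for i in range(0,len(r),2):print(r[i:i+2])
print("ccw");r=path(np.arange(-78,-5,3))
for i in range(0,len(r),2):print(r[i:i+2])
```

```text
[[-0.45, 0.18, 0, 0, 10], [-0.45, 0.14, 0, 0, 10], [-0.47, 0.09, 0, 0, 10], [-0.48, 0.04, 0, 0, 10], [-0.48, -0.01, 0, 0, 10], [-0.47, -0.07, 0, 0, 10], [-0.47, -0.11, 0, 0, 10], [-0.45, -0.16, 0, 0, 10], [-0.43, -0.21, 0, 0, 10], [-0.4, -0.26, 0, 0, 10]]
[[-0.38, -0.29, 0, 0, 10], [-0.34, -0.33, 0, 0, 10], [-0.31, -0.37, 0, 0, 10], [-0.26, -0.4, 0, 0, 10], [-0.23, -0.43, 0, 0, 10], [-0.17, -0.44, 0, 0, 10], [-0.13, -0.46, 0, 0, 10], [-0.07, -0.47, 0, 0, 10], [-0.03, -0.48, 0, 0, 10], [0.02, -0.48, 0, 0, 10]]
cw
[[0.04, -0.23, 0, 0, 10], [0.04, -0.24, 0, 0, 10]]
[[0.05, -0.22, 0, 0, 10], [0.07, -0.23, 0, 0, 10]]
[[0.08, -0.22, 0, 0, 10], [0.09, -0.22, 0, 0, 10]]
[[0.1, -0.21, 0, 0, 10], [0.11, -0.21, 0, 0, 10]]
[[0.13, -0.2, 0, 0, 10], [0.13, -0.2, 0, 0, 10]]
[[0.14, -0.18, 0, 0, 10], [0.16, -0.18, 0, 0, 10]]
[[0.16, -0.17, 0, 0, 10], [0.17, -0.16, 0, 0, 10]]
[[0.18, -0.16, 0, 0, 10], [0.18, -0.14, 0, 0, 10]]
[[0.2, -0.13, 0, 0, 10], [0.2, -0.13, 0, 0, 10]]
[[0.21, -0.11, 0, 0, 10], [0.21, -0.1, 0, 0, 10]]
[[0.22, -0.09, 0, 0, 10], [0.22, -0.08, 0, 0, 10]]
[[0.23, -0.07, 0, 0, 10], [0.22, -0.05, 0, 0, 10]]
ccw
[[-0.22, 0.05, 0, 0, 10], [-0.23, 0.07, 0, 0, 10]]
[[-0.22, 0.08, 0, 0, 10], [-0.22, 0.09, 0, 0, 10]]
[[-0.21, 0.1, 0, 0, 10], [-0.21, 0.11, 0, 0, 10]]
[[-0.2, 0.13, 0, 0, 10], [-0.2, 0.13, 0, 0, 10]]
[[-0.18, 0.14, 0, 0, 10], [-0.18, 0.16, 0, 0, 10]]
[[-0.17, 0.16, 0, 0, 10], [-0.16, 0.17, 0, 0, 10]]
[[-0.16, 0.18, 0, 0, 10], [-0.14, 0.18, 0, 0, 10]]
[[-0.13, 0.2, 0, 0, 10], [-0.13, 0.2, 0, 0, 10]]
[[-0.11, 0.21, 0, 0, 10], [-0.1, 0.21, 0, 0, 10]]
[[-0.09, 0.22, 0, 0, 10], [-0.08, 0.22, 0, 0, 10]]
[[-0.07, 0.23, 0, 0, 10], [-0.05, 0.22, 0, 0, 10]]
[[-0.04, 0.24, 0, 0, 10], [-0.04, 0.23, 0, 0, 10]]
```

Request:
move_arm --pt "-0.45 0.18 0 0 10" --pt "-0.45 0.14 0 0 10" --pt "-0.47 0.09 0 0 10" --pt "-0.48 0.04 0 0 10" --pt "-0.48 -0.01 0 0 10" --pt "-0.47 -0.07 0 0 10" --pt "-0.47 -0.11 0 0 10" --pt "-0.45 -0.16 0 0 10" --pt "-0.43 -0.21 0 0 10" --pt "-0.4 -0.26 0 0 10"

```text
t: 17.18
ee_pos: [590.7, -82.7, 89.9]
orientation: [0.0, -3.141, -0.002]
ft_force: [-2.7, 5.1, 5.8]
width: 17.4
grasp_force: 30.0
```

Request:
move_arm --pt "-0.38 -0.29 0 0 10" --pt "-0.34 -0.33 0 0 10" --pt "-0.31 -0.37 0 0 10" --pt "-0.26 -0.4 0 0 10" --pt "-0.23 -0.43 0 0 10" --pt "-0.17 -0.44 0 0 10" --pt "-0.13 -0.46 0 0 10" --pt "-0.07 -0.47 0 0 10" --pt "-0.03 -0.48 0 0 10" --pt "0.02 -0.48 0 0 10"

```text
t: 18.42
ee_pos: [610.0, -124.2, 89.9]
orientation: [0.0, -3.142, -0.003]
ft_force: [-1.3, 5.0, 6.2]
width: 17.5
grasp_force: 30.0
```

Request:
move_arm --pt "0.04 -0.23 0 0 10" --pt "0.04 -0.24 0 0 10"

```text
t: 18.68
ee_pos: [609.2, -128.9, 89.8]
orientation: [-0.0, 3.141, 0.003]
ft_force: [-0.9, 5.1, 5.9]
width: 17.5
grasp_force: 30.0
```

Request:
move_arm --pt "0.05 -0.22 0 0 10" --pt "0.07 -0.23 0 0 10"

```text
t: 18.92
ee_pos: [608.0, -133.3, 89.8]
orientation: [-0.0, 3.141, 0.003]
ft_force: [-1.8, 5.2, 5.6]
width: 17.5
grasp_force: 30.0
```

Request:
move_arm --pt "0.08 -0.22 0 0 10" --pt "0.09 -0.22 0 0 10"

```text
t: 19.18
ee_pos: [606.8, -136.9, 89.9]
orientation: [0.001, 3.141, 0.005]
ft_force: [0.7, 10.5, 5.4]
width: 17.7
grasp_force: 30.0
```

Request:
move_arm --pt "0.1 -0.21 0 0 10" --pt "0.11 -0.21 0 0 10"

```text
t: 19.42
ee_pos: [605.2, -140.4, 89.9]
orientation: [0.001, 3.14, 0.006]
ft_force: [2.4, 13.9, 4.3]
width: 17.6
grasp_force: 30.0
```

Request:
move_arm --pt "0.13 -0.2 0 0 10" --pt "0.13 -0.2 0 0 10"

```text
t: 19.68
ee_pos: [603.1, -144.1, 89.9]
orientation: [0.001, 3.139, 0.006]
ft_force: [4.8, 15.9, 2.8]
width: 17.6
grasp_force: 30.0
```

Request:
move_arm --pt "0.14 -0.18 0 0 10" --pt "0.16 -0.18 0 0 10"

```text
t: 19.92
ee_pos: [600.5, -147.8, 89.9]
orientation: [0.001, 3.138, 0.006]
ft_force: [4.9, 13.6, 0.7]
width: 17.2
grasp_force: 30.0
```

Request:
move_arm --pt "0.16 -0.17 0 0 10" --pt "0.17 -0.16 0 0 10"

```text
t: 20.18
ee_pos: [597.1, -151.5, 89.9]
orientation: [0.0, 3.138, 0.005]
ft_force: [4.7, 11.6, 1.2]
width: 17.8
grasp_force: 30.0
```

Request:
move_arm --pt "0.18 -0.16 0 0 10" --pt "0.18 -0.14 0 0 10"

```text
t: 20.42
ee_pos: [593.1, -155.1, 89.9]
orientation: [-0.0, 3.139, 0.003]
ft_force: [3.0, 8.7, 1.9]
width: 17.1
grasp_force: 30.0
```

Request:
move_arm --pt "0.2 -0.13 0 0 10" --pt "0.2 -0.13 0 0 10"

```text
t: 20.68
ee_pos: [588.5, -158.3, 89.8]
orientation: [-0.0, 3.14, 0.003]
ft_force: [0.5, 5.6, 3.3]
width: 17.9
grasp_force: 30.0
```

Request:
move_arm --pt "0.21 -0.11 0 0 10" --pt "0.21 -0.1 0 0 10"

```text
t: 20.92
ee_pos: [584.2, -160.6, 89.9]
orientation: [-0.0, 3.14, 0.002]
ft_force: [1.7, 6.6, 2.5]
width: 17.8
grasp_force: 30.0
```

Request:
move_arm --pt "0.22 -0.09 0 0 10" --pt "0.22 -0.08 0 0 10"

```text
t: 21.18
ee_pos: [580.3, -162.2, 89.9]
orientation: [0.0, 3.139, 0.002]
ft_force: [3.0, 6.4, 1.9]
width: 17.5
grasp_force: 30.0
```

Request:
move_arm --pt "0.23 -0.07 0 0 10" --pt "0.22 -0.05 0 0 10"

```text
t: 21.42
ee_pos: [576.0, -163.5, 89.9]
orientation: [0.0, 3.139, 0.002]
ft_force: [2.9, 5.4, 1.1]
width: 17.7
grasp_force: 30.0
```

Request:
move_arm --pt "-0.22 0.05 0 0 10" --pt "-0.23 0.07 0 0 10"

```text
t: 21.68
ee_pos: [578.0, -162.9, 89.8]
orientation: [0.001, -3.139, -0.001]
ft_force: [-5.1, 2.0, 9.3]
width: 17.4
grasp_force: 30.0
```

Request:
move_arm --pt "-0.22 0.08 0 0 10" --pt "-0.22 0.09 0 0 10"

```text
t: 21.92
ee_pos: [582.4, -161.4, 89.8]
orientation: [0.001, -3.139, -0.001]
ft_force: [-6.1, 1.8, 8.9]
width: 17.6
grasp_force: 30.0
```

Request:
move_arm --pt "-0.21 0.1 0 0 10" --pt "-0.21 0.11 0 0 10"

```text
t: 22.18
ee_pos: [586.0, -159.7, 89.8]
orientation: [0.001, -3.138, -0.0]
ft_force: [-9.6, -1.8, 10.7]
width: 17.5
grasp_force: 30.0
```

Request:
move_arm --pt "-0.2 0.13 0 0 10" --pt "-0.2 0.13 0 0 10"

```text
t: 22.42
ee_pos: [589.2, -157.8, 89.7]
orientation: [0.002, -3.137, 0.001]
ft_force: [-11.5, -6.2, 11.3]
width: 17.8
grasp_force: 30.0
```

Request:
move_arm --pt "-0.18 0.14 0 0 10" --pt "-0.18 0.16 0 0 10"

```text
t: 22.68
ee_pos: [592.5, -155.6, 89.7]
orientation: [0.002, -3.136, 0.003]
ft_force: [-12.5, -9.5, 10.6]
width: 17.4
grasp_force: 30.0
```

Request:
move_arm --pt "-0.17 0.16 0 0 10" --pt "-0.16 0.17 0 0 10"

```text
t: 22.92
ee_pos: [595.9, -152.7, 89.8]
orientation: [0.002, -3.136, 0.004]
ft_force: [-12.1, -9.7, 10.8]
width: 17.3
grasp_force: 30.0
```

Request:
move_arm --pt "-0.16 0.18 0 0 10" --pt "-0.14 0.18 0 0 10"

```text
t: 23.18
ee_pos: [599.4, -149.1, 89.7]
orientation: [0.001, -3.137, 0.003]
ft_force: [-9.8, -9.3, 9.1]
width: 17.6
grasp_force: 30.0
```

Request:
move_arm --pt "-0.13 0.2 0 0 10" --pt "-0.13 0.2 0 0 10"

```text
t: 23.42
ee_pos: [602.7, -144.6, 89.8]
orientation: [0.001, -3.139, 0.003]
ft_force: [-7.3, -6.2, 6.6]
width: 17.5
grasp_force: 30.0
```

Request:
move_arm --pt "-0.11 0.21 0 0 10" --pt "-0.1 0.21 0 0 10"

```text
t: 23.68
ee_pos: [605.5, -139.8, 89.8]
orientation: [0.001, -3.14, 0.002]
ft_force: [-5.3, -3.9, 5.8]
width: 17.4
grasp_force: 30.0
```

Request:
move_arm --pt "-0.09 0.22 0 0 10" --pt "-0.08 0.22 0 0 10"

```text
t: 23.92
ee_pos: [607.5, -135.0, 89.8]
orientation: [0.001, -3.141, 0.001]
ft_force: [-3.6, -1.8, 5.5]
width: 17.5
grasp_force: 30.0
```

Request:
move_arm --pt "-0.07 0.23 0 0 10" --pt "-0.05 0.22 0 0 10"

```text
t: 24.18
ee_pos: [608.8, -130.8, 89.8]
orientation: [0.001, -3.141, 0.002]
ft_force: [-3.7, -3.9, 5.4]
width: 17.6
grasp_force: 30.0
```

Request:
move_arm --pt "-0.04 0.24 0 0 10" --pt "-0.04 0.23 0 0 10"

```text
t: 24.42
ee_pos: [609.7, -126.3, 89.9]
orientation: [0.001, -3.141, 0.002]
ft_force: [-3.8, -4.2, 5.2]
width: 17.2
grasp_force: 30.0
```

```bash
cat > fit.py <<'E'
import numpy as np
cw=np.array([[610.0,-124.2,-1.3,5],[609.2,-128.9,-.9,5.1],[608,-133.3,-1.8,5.2],[606.8,-136.9,.7,10.5],[605.2,-140.4,2.4,13.9],[603.1,-144.1,4.8,15.9],[600.5,-147.8,4.9,13.6],[597.1,-151.5,4.7,11.6],[593.1,-155.1,3,8.7],[588.5,-158.3,.5,5.6],[584.2,-160.6,1.7,6.6],[580.3,-162.2,3,6.4],[576,-163.5,2.9,5.4]])
cc=np.array([[578,-162.9,-5.1,2],[582.4,-161.4,-6.1,1.8],[586,-159.7,-9.6,-1.8],[589.2,-157.8,-11.5,-6.2],[592.5,-155.6,-12.5,-9.5],[595.9,-152.7,-12.1,-9.7],[599.4,-149.1,-9.8,-9.3],[602.7,-144.6,-7.3,-6.2],[605.5,-139.8,-5.3,-3.9],[607.5,-135,-3.6,-1.8],[608.8,-130.8,-3.7,-3.9],[609.7,-126.3,-3.8,-4.2]])
c=np.array([564.9,-120.6])
def red(a):
    d=a[:,:2]-c;th=np.arctan2(d[:,1],d[:,0]);return np.degrees(th),-a[:,2]*np.sin(th)+a[:,3]*np.cos(th),np.hypot(*d.T)
t1,f1,r1=red(cw);t2,f2,r2=red(cc)
g=np.arange(-66,-10,2.)
a=np.interp(g,t1[::-1],f1[::-1]);b=np.interp(g,t2,f2)
for x in zip(g,a,b,(a+b)/2):print(np.round(x,1))
print(r1.round(1),r2.round(1))
base=[np.mean(f1[[0,1,-1,-2]]),np.mean(f2[[0,1,-1]])];print(base)
# mirror: cw f1(crest+u) = -f2(crest-u)
for m in np.arange(-44,-30,1.):
    u=np.arange(-20,21,1.);e=np.interp(m+u,t1[::-1],f1[::-1])+np.interp(m-u,t2,f2);print(m,round(float(np.std(e)),2),round(float(e.mean()),2))
E
python3 fit.py
```

```text
[-66.    4.6  -5.6  -0.5]
[-64.    4.4  -7.3  -1.5]
[-62.    4.   -9.   -2.5]
[-60.    3.7 -10.6  -3.4]
[-58.    3.4 -12.1  -4.4]
[-56.    4.6 -13.5  -4.4]
[-54.    5.8 -14.5  -4.3]
[-52.    7.1 -15.6  -4.3]
[-50.    8.2 -15.6  -3.7]
[-48.    9.3 -15.5  -3.1]
[-46.   10.4 -15.4  -2.5]
[-44.   11.5 -14.8  -1.6]
[-42.   12.2 -14.2  -1. ]
[-40.   12.9 -13.6  -0.3]
[-38.   13.6 -12.5   0.5]
[-36.   14.3 -11.3   1.5]
[-34.   15.1 -10.1   2.5]
[-32.   15.9  -9.    3.5]
[-30.   15.3  -8.    3.7]
[-28.   14.4  -7.1   3.7]
[-26.   13.4  -6.1   3.6]
[-24.   12.   -5.2   3.4]
[-22.   10.6  -4.3   3.1]
[-20.    8.6  -3.4   2.6]
[-18.    6.3  -3.1   1.6]
[-16.    4.5  -3.7   0.4]
[-14.    4.6  -4.3   0.1]
[-12.    4.8  -4.6   0.1]
[45.2 45.1 44.9 45.  44.9 44.8 44.8 44.6 44.6 44.5 44.4 44.4 44.3] [44.3 44.4 44.4 44.4 44.6 44.6 44.7 44.8 44.9 45.  45.1 45.2]
[np.float64(4.730806689629861), np.float64(-4.6075405215814085)]
-44.0 3.1 -1.47
-43.0 2.25 -1.24
-42.0 1.37 -0.99
-41.0 0.55 -0.73
-40.0 0.64 -0.46
-39.0 1.51 -0.18
-38.0 2.45 0.08
-37.0 3.38 0.34
-36.0 4.26 0.58
-35.0 5.05 0.81
-34.0 5.75 1.03
-33.0 6.35 1.24
-32.0 6.85 1.45
-31.0 7.24 1.67
```

Run:
```python
import numpy as np
def path(a):
    th=np.radians(a);p=np.round(4.5*np.c_[-np.cos(th),np.sin(th)],2);return [[round(float(x),2),round(float(y),2),0,0,10] for x,y in np.diff(p,axis=0)]
r=path(np.linspace(-6,-41.5,13));print(r[:10],r[10:])
```

```text
[[0.03, -0.23, 0, 0, 10], [0.05, -0.23, 0, 0, 10], [0.05, -0.23, 0, 0, 10], [0.07, -0.22, 0, 0, 10], [0.07, -0.22, 0, 0, 10], [0.09, -0.21, 0, 0, 10], [0.1, -0.21, 0, 0, 10], [0.11, -0.21, 0, 0, 10], [0.12, -0.2, 0, 0, 10], [0.13, -0.19, 0, 0, 10]] [[0.14, -0.18, 0, 0, 10], [0.15, -0.18, 0, 0, 10]]
```

Request:
move_arm --pt "0.03 -0.23 0 0 10" --pt "0.05 -0.23 0 0 10" --pt "0.05 -0.23 0 0 10" --pt "0.07 -0.22 0 0 10" --pt "0.07 -0.22 0 0 10" --pt "0.09 -0.21 0 0 10" --pt "0.1 -0.21 0 0 10" --pt "0.11 -0.21 0 0 10" --pt "0.12 -0.2 0 0 10" --pt "0.13 -0.19 0 0 10"

```text
t: 25.68
ee_pos: [603.1, -143.9, 89.9]
orientation: [0.001, 3.139, 0.006]
ft_force: [4.2, 15.3, 2.3]
width: 17.5
grasp_force: 30.0
```

Request:
move_arm --pt "0.14 -0.18 0 0 10" --pt "0.15 -0.18 0 0 10" --pt "0 0 0 0 10" --pt "0 0 0 0 10" --pt "0 0 0 0 10"

```text
t: 26.3
ee_pos: [599.7, -148.7, 89.8]
orientation: [-0.0, 3.14, 0.003]
ft_force: [1.2, 8.5, 4.2]
width: 17.5
grasp_force: 30.0
```

Request:
move_arm --pt "0.05 -0.06 0 0 10" --pt "0.05 -0.06 0 0 10" --pt "0 0 0 0 10" --pt "0 0 0 0 10" --pt "0 0 0 0 10"

```text
t: 26.92
ee_pos: [599.2, -149.3, 89.9]
orientation: [0.0, 3.139, 0.005]
ft_force: [3.6, 12.5, 3.1]
width: 17.2
grasp_force: 30.0
```

Request:
move_arm --pt "-0.03 0.04 0 0 10" --pt "0 0 0 0 10" --pt "0 0 0 0 10" --pt "0 0 0 0 10"

```text
t: 27.42
ee_pos: [599.3, -149.2, 89.9]
orientation: [0.0, 3.14, 0.004]
ft_force: [3.0, 9.3, 2.2]
width: 17.6
grasp_force: 30.0
```

Request:
move_arm --pt "0.03 -0.04 0 0 10" --pt "0.05 -0.06 0 0 10" --pt "0.01 -0.02 0 0 10" --pt "0 0 0 0 10" --pt "0 0 0 0 10"

```text
t: 28.05
ee_pos: [598.4, -150.2, 89.9]
orientation: [0.0, 3.14, 0.005]
ft_force: [3.2, 11.5, 3.8]
width: 17.5
grasp_force: 30.0
```

Request:
move_arm --pt "-0.06 0.07 0 0 10" --pt "-0.06 0.07 0 0 10" --pt "0 0 0 0 10" --pt "0 0 0 0 10" --pt "0 0 0 0 10"

```text
t: 28.68
ee_pos: [598.7, -149.9, 89.9]
orientation: [-0.0, 3.141, 0.002]
ft_force: [-1.5, 4.8, 5.0]
width: 17.4
grasp_force: 30.0
```

Request:
move_arm --pt "0 0 0 0 50" --pt "0 0 0 0 50" --pt "0 0 0 0 50" --pt "0 0 0 0 50"

```text
t: 29.18
ee_pos: [598.3, -151.3, 89.5]
orientation: [0.0, -3.142, 0.0]
ft_force: [-0.1, 0.1, -0.1]
width: 43.9
grasp_force: 0.0
```

Request:
move_arm --pt "0 0 -2 0 50" --pt "0 0 -4 0 50" --pt "0 0 -5 0 50" --pt "0 0 -4 0 50" --pt "6 3 0 0 0" --pt "4 3 0 0 0" --pt "0 0 0 0 0" --pt "0 0 0 0 0"

```text
t: 30.18
ee_pos: [503.6, -93.6, 241.2]
orientation: [-0.001, 3.139, -0.001]
ft_force: [0.0, -0.6, 0.4]
width: 7.6
grasp_force: 0.0
```

Run:
```python
from h import *
s=get_obs();c=optics.calibration("wrist");im=optics.get_image("wrist")
import pickle;pickle.dump((s,c),open("w2.pkl","wb"));cv2.imwrite("pics/w2.png",im)
print(s["t"],s["ee_pos"],R.from_rotvec(s["orientation"]).as_matrix().round(3),s["ft_force"],s["width"])
for l in("marker_top","crank_grip"):
  for x in spotter.find_in("wrist",l)[:1]: print(l,x["point"],x["conf"])
```

```text
30.175 [503.6302271  -93.59249084 241.16084146] [[-1.    -0.001  0.003]
 [-0.001  1.    -0.001]
 [-0.003 -0.001 -1.   ]] [ 0.0354577  -0.61982555  0.4351522 ] 7.602854134210797
marker_top [384.4, 259.5] 0.91
crank_grip [226.5, 273.6] 0.62
```

View pics/w2.png

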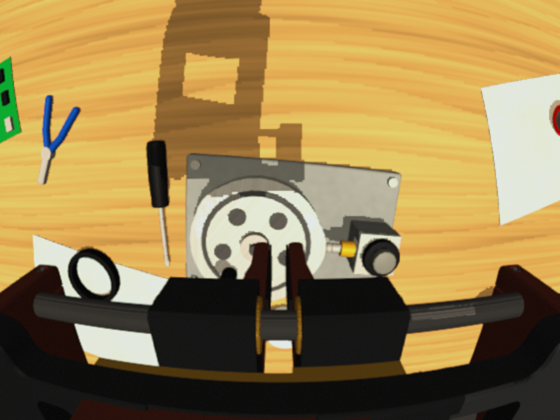

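The wrist view shows the knob at (229,272), free and on the far side. The marker button is at (381,258) and the feeler nose at (332,248).

Run:
```python
from h import *
import pickle;s,c=pickle.load(open("w2.pkl","rb"))
im=cv2.imread("pics/w2.png")[225:295,200:430];cv2.imwrite("pics/w2c.png",cv2.resize(im,None,fx=3.4,fy=3.4,interpolation=cv2.INTER_CUBIC))
for p in((384.4,259.5),(381,258)):
    print(atz("wrist",p,93,c), tri([ray("wrist",p,c),ray("scene",(274.3,208)),ray("side",(297.3,219))]))
print("knob",atz("wrist",(229,273),124,c),"nose",atz("wrist",(330,248),55,c))
```

```text
[571.90403569  20.22384072  93.        ] [574.85546646  22.21104371  86.18022413]
[569.99488465  16.05618915  93.        ] [574.02418204  20.75034406  85.60804551]
knob [ 570.93432155 -142.05319044  124.        ] nose [572.8180619  -34.49853598  55.        ]
```

View pics/w2c.png

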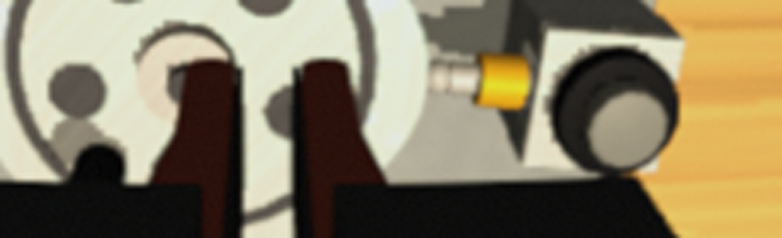

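Request:
move_arm --pt "-3.5 5.73 0 0 0" --pt "-3.5 5.73 0 0 0" --pt "0 0 5 0 0" --pt "0 0 5 0 0" --pt "0 0 2.5 0 0" --pt "0 0 0 0 0" --pt "0 0 0 0 0" --pt "0 0 0 0 0"

```text
t: 31.32
ee_pos: [568.8, 13.3, 116.1]
orientation: [-0.0, 3.139, 0.0]
ft_force: [0.5, 0.6, -0.0]
width: 0.4
grasp_force: 0.0
```

Request:
move_arm --pt "-0.47 0.77 0 0 0" --pt "0 0 1.0 0 0" --pt "0 0 0.8 0 0" --pt "0 0 0 0 0" --pt "0 0 0 0 0"

```text
t: 31.95
ee_pos: [572.1, 21.1, 96.4]
orientation: [0.0, -3.141, 0.0]
ft_force: [0.7, -0.2, 0.4]
width: 0.2
grasp_force: 0.0
```

Run:
```python
from h import *
a=optics.get_image("scene")[140:270,170:340];b=optics.get_image("side")[160:290,240:370]
cv2.imwrite("pics/p.png",np.hstack([cv2.resize(a,(510,390)),cv2.resize(b,(290,390))]) if 0 else np.hstack([cv2.resize(a,None,fx=2.6,fy=2.6),cv2.resize(b,None,fx=2.6,fy=2.6)]))
```

```text
(no output)
```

View pics/p.png

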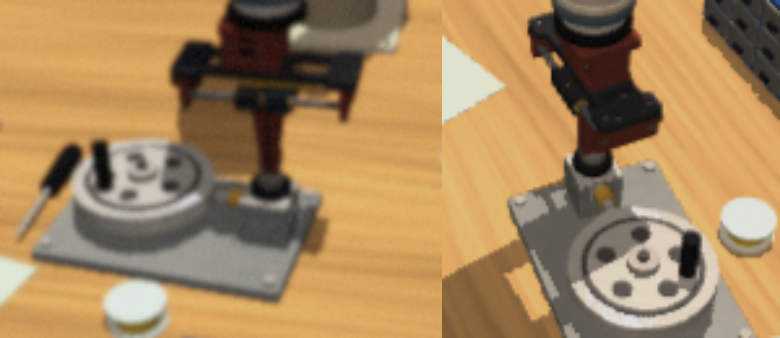

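The fingertips are centred over the marker button, at about (270,178) in the left crop and (593,162) in the right one. The knob stands free, so I'll press.

Request:
move_arm --pt "0 0 0.2 0 0" --pt "0 0 0.2 0 0" --pt "0 0 0.2 0 0" --pt "0 0 0 0 0" --pt "0 0 0 0 0"

```text
t: 32.67
ee_pos: [572.4, 21.2, 90.9]
orientation: [-0.001, 3.141, -0.0]
ft_force: [-0.4, -0.5, 3.6]
width: 0.7
grasp_force: 1.7
```

Request:
move_arm --pt "0 0 0.2 0 0" --pt "0 0 0.1 0 0" --pt "0 0 0 0 0" --pt "0 0 0 0 0"

```text
t: 33.17
ee_pos: [572.4, 21.2, 87.8]
orientation: [-0.0, 3.141, -0.0]
ft_force: [-1.2, 0.3, 5.3]
width: 0.3
grasp_force: 2.7
```

Request:
move_arm --pt "0 0 0.1 0 0" --pt "0 0 0.1 0 0" --pt "0 0 0 0 0" --pt "0 0 0 0 0" --pt "0 0 0 0 0"

```text
t: 33.8
ee_pos: [572.5, 21.1, 87.1]
orientation: [-0.0, 3.141, -0.0]
ft_force: [-4.7, -0.4, 19.0]
width: 0.5
grasp_force: 9.1
```

It bottomed out at 19 N. I'll lift clear.

Request:
move_arm --pt "0 0 -0.3 0 0" --pt "0 0 -0.5 0 0" --pt "0 0 -1 0 0" --pt "0 0 -3 0 0" --pt "0 0 -4 0 0" --pt "0 0 -4 0 0" --pt "0 0 0 0 0" --pt "0 0 0 0 0" --pt "0 0 0 0 0" --pt "0 0 0 0 0"

```text
t: 35.05
ee_pos: [571.6, 21.2, 212.5]
orientation: [0.0, -3.139, 0.0]
ft_force: [0.5, 0.2, -0.0]
width: 0.4
grasp_force: 0.0
```

Run:
```python
from h import *
b=optics.get_image("side")[160:290,240:370];s=get_obs();print(s["t"],s["ee_pos"],s["ft_force"])
cv2.imwrite("pics/q.png",cv2.resize(b,None,fx=4,fy=4))
```

```text
35.1 [571.76021851  21.17238853 212.68768339] [ 0.13749092 -1.09778424 -0.69043965]
```

View pics/q.png

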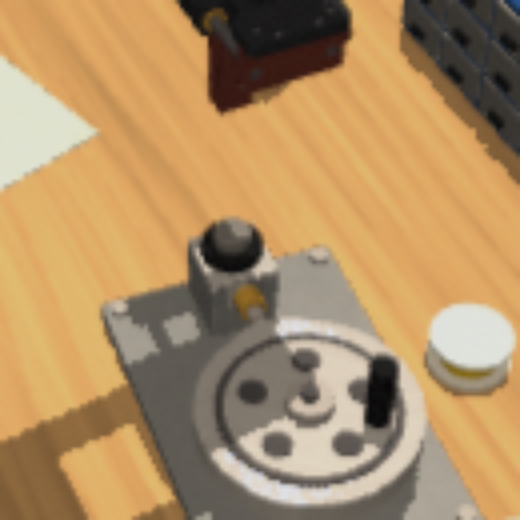

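The button is up again at (233,238), the knob is unmoved at (381,390), and the arm is clear of everything.

```bash
python3 -c "
from workcell import close_job
print(close_job())"
```

```text
the job is handed in; nothing more can be done
None
```

The job is handed in: the higher high spot was left under the feeler to within about 1° by force feel, the knob was released, and the marker was pressed once until it bottomed (19 N) and let up.

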